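# Release the ratchet and lower the hold-down arm onto the vial block

### The job

The blue vial block sits in a bench clamp whose hold-down arm is propped up by a ratchet. With closed fingertips, press the tail plate of the ratchet pawl all the way down so that the pawl comes free of the teeth, then push the end of the arm down past the teeth until its rubber pad rests on the block. Grasp and lift nothing, leave the pawl free, and do not shift the block or the vials, beaker and timer standing around.

Things in the scene. Friction and masses are not known exactly. Their poses are not given: they have to be found in the camera images.
- clamp: the grey bench clamp, fixed to the bench. Origin on the bench (its underside) directly below the arm's hinge; its x axis runs level from the hinge over the middle of the vial block, z up. The block stands 24 to 161 mm ahead of the hinge along x, on a 10 mm base plate; two upright cheeks (y +-16 mm, top 142 mm above the bench) carry the hinge and, behind it (-x), the pawl
- hinge_axis (a point): hinge axis of the hold-down arm, 89 mm above the bench, along the clamp's y axis
- end_plate (a point): centre of the top face of the flat push plate (34 mm along the arm, 40 mm across, 10 mm thick) at the end of the aluminium hold-down arm, 137 mm along the arm from the hinge and 6 mm above the arm's centreline; this point moves on an arc about hinge_axis. When the pad rests on the block it is 95 mm above the bench
- clamp_arm (a joint): elevation of the arm in rad: 0 = level, the rubber pad under the arm resting on the block; about 0.6 to 0.7 at the start, propped up. Its hinge is stiff: it stays where it is left, and 3 to 6 N down on the push plate moves it while the pawl is free; with the pawl engaged it stops at a tooth at about 0.5 to 0.55
- pawl_plate (a point): centre of the top face of the thumb plate (28 mm along x, 30 mm across, 5 mm thick) on the tail of the dark steel rocker pawl, 139 mm above the bench and 86 mm behind the arm's hinge (clamp -x) when engaged. The pawl's pivot is 40 mm nearer the arm and 8 mm lower; its arched front reaches 160 mm above the bench. Pressed straight down about 16 mm the plate reaches its stop
- pawl (a joint): angle of the pawl in rad: 0 = nose in the teeth, 0.40 = fully pressed, nose well clear; clear of the teeth from about 0.2. Its pivot is stiff (about 4 N on the plate moves it) and it stays where it is left
- held_block: the blue vial block in the clamp, loose, 137 x 136 x 60 mm, origin at the centre of its underside; stays where it is
- vial_a: white capped vial, 25 mm wide, 56 mm tall, standing loose beside the clamp on the robot's left of the cheeks; origin under its centre; leave alone
- vial_b: the like vial on the right of the cheeks; leave alone
- beaker: plastic beaker, 69 mm wide, 83 mm tall, loose, to the left of the clamp; origin under its centre; leave alone
- timer: bench timer, 72 x 66 x 21 mm, loose, farther left; origin under its centre; leave alone

How it is judged:
By the outcome, as a careful person would: the job done as asked, in the order asked, and still so for the second after the job is handed in, with the robot touching nothing.
It also fails if it takes over 42 s, if anything falls off the work surface, if the arm or the gripper's body presses on something with over 40 N, if the wrist force passes 120 N, or if a joint passes its speed limit or range.

### The arm

A 7-joint arm with a two-finger parallel gripper is mounted at the origin on a cart in front of the work surface, level with it; the furniture and walls round the work are solid. World frame = base frame: x ahead of the robot, y to its left, z up, the work surface at z = 0. Lengths are in m, angles in rad, forces in N, time in s.
With the tool pointing down it reaches from about 0.4 to 0.85 m from the base axis. Payload 4.5 kg.
Tool frame: the origin (TCP) lies between the finger pads; the fingertips stand 25 mm ahead of it and the grasp point (between the pads) lies 6 mm ahead of it; x points along the fingers, y is the direction in which the jaws open and shut, and the axes are right-handed (so a half turn about x gives the same grasp; the last joint's range is limited). The gripper opens to 88 mm and grips with 3 to 60 N. Pads are 18 mm wide; open, the fingers measure 123 mm over their backs; the gripper's body (75 mm by 187 mm) begins 45 mm behind the grasp point.
Start: joints at [1.286, 0.689, -0.195, 1.565, 0.157, 0.902, -0.215], TCP at [0.196, -0.594, 0.264] pointing down, gripper open.
Joint ranges: [-3.01, 3.01], [-0.46, 2.08], [-1.47, 1.51], [0.13, 2.56], [-1, 4.14], [0.04, 2.09], [-2.66, 2.66]. Speed limits (rad/s): [2.57, 2.57, 3.14, 3.14, 3.14, 3.14, 3.14].

### API

Orientations are given as [roll, pitch, yaw] about the fixed x, y, z axes, in that order (R = Rz(yaw) Ry(pitch) Rx(roll)).
In Python, from rig import bot gives the robot as it stands.
- The arm moves only by the shell command python3 -m creep 'ROWS' [FORCE]. ROWS is a JSON object of lists of equal length, an entry for each row: "claw": the opening, from 0 (shut) to 1 (fully open); "slide": the shift along the tool's x, y, z in m, a list of three; "roll": the turn about the tool's x in degrees. A call has 1 to 12 rows; each row shifts and turns the pose as measured when the row begins, along the tool's axes as they then stand; what a row does not reach is not made up. A row lasts 1/8 s, in which the tool goes at most 62.5 mm and 10.7 degrees, less where a joint would pass 70% of its speed; a pose out of reach is approached as far as the arm can. A call with a gripper value outside its range is refused whole. The fingers move at their own pace and stop on an object; FORCE is the grip in N (left out, the last holds). Time passes only in rows, so rows that do not move let the fingers close. It gives the time, the measured TCP pose, the force and the opening at its end, in the units of the state.
- bot.sense(): the state, without advancing time (a new reading comes with each control period).
- bot.grab_frame(name): name is "scene" or "top" or "wrist"; returns a dict with "image" (400x640x3 uint8, red, green, blue), "fx", "fy", "cx", "cy" (pixels), "extrinsics" (4x4, takes a point from world to camera coordinates). Camera axes: x right, y down, z forward; pixel columns grow to the right and rows downward; lengths in m; the calibration is good to about 2 mm. The wrist camera is an equidistant fisheye: a pixel r from the principal point sees the ray r / f radians off the axis. A picture is of the moment at which its call begins. There is no depth.
- bot.job_done(): hands the job in, once; it reports no verdict.
The state is a dict: "time": time; "joints": joint angles; "dq": joint speeds; "effort": joint torques, N m; "eef_pos": TCP position; "orientation": TCP orientation; "wrist_force": force on the tool from outside, world axes, zero at the start; "wrist_torque": the same for the moment, N m; "grip_width": opening from 0.0 (shut) to 1.0 (fully open).
Only numpy, scipy, OpenCV 4.12 (cv2) and the standard library are available. Lean on these libraries where they do the work, as an engineer would, in place of code of your own. Each camera call takes 0.05 s, during which the arm holds its last target. There are 200 camera calls.

## Working session

There is one attempt and no reset: what is moved stays moved. The work goes in short steps, Python scripts to look and compute and a shell command to move; the robot and the scene stay as the last step left them, time stands still between calls to the robot, and variables do not carry over. Pictures are saved under pics/ and viewed, about 8 in all and at most 12, crops included, and the job is handed in when it is done.

```bash
mkdir -p pics; ls; python3 - <<'E'
from rig import bot
import cv2
s=bot.sense()
print({k:s[k] for k in ('time','eef_pos','orientation','wrist_force','grip_width')})
for n in("scene","top"):
    f=bot.grab_frame(n); cv2.imwrite(f"pics/{n}0.png",f["image"][...,::-1])
    print(n,f["fx"],f["fy"],f["cx"],f["cy"],f["extrinsics"])
E
```

```text
pics
{'time': 0.0, 'eef_pos': array([ 0.19565096, -0.59295717,  0.26290506]), 'orientation': array([-1.49479627,  1.568918  ,  1.96569142]), 'wrist_force': array([-0.81939257, -0.31256267, -0.35945166]), 'grip_width': 0.99879100385486}
scene 375.76214289322746 375.76214289322746 317.5784325422688 202.5651912889808 [[-9.10039472e-01 -4.14520479e-01  9.65628674e-04  3.85377767e-01]
 [-3.19761762e-01  7.00519717e-01 -6.37984751e-01  3.29697816e-01]
 [ 2.63781302e-01 -5.80900077e-01 -7.70048392e-01  7.86679883e-01]
 [ 0.00000000e+00  0.00000000e+00  0.00000000e+00  1.00000000e+00]]
top 386.5838242383167 386.5838242383167 321.90535637059367 202.92984314019796 [[-2.78133508e-02 -9.99604201e-01 -4.22601685e-03 -1.43140085e-01]
 [-9.87170844e-01  2.81318654e-02 -1.57169729e-01  5.04061041e-01]
 [ 1.57226407e-01 -1.99616181e-04 -9.87562564e-01  9.61386814e-01]
 [ 0.00000000e+00  0.00000000e+00  0.00000000e+00  1.00000000e+00]]
```

View pics/scene0.png

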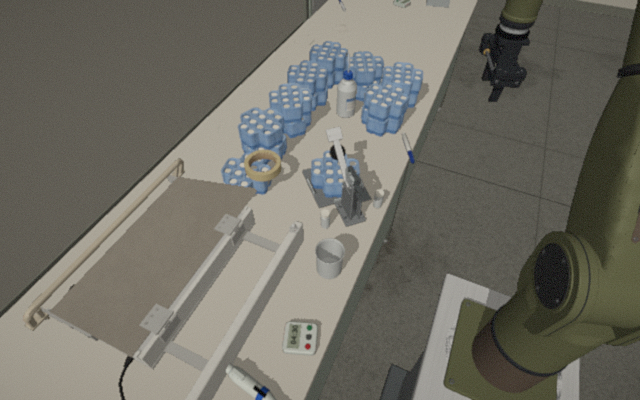

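View pics/top0.png

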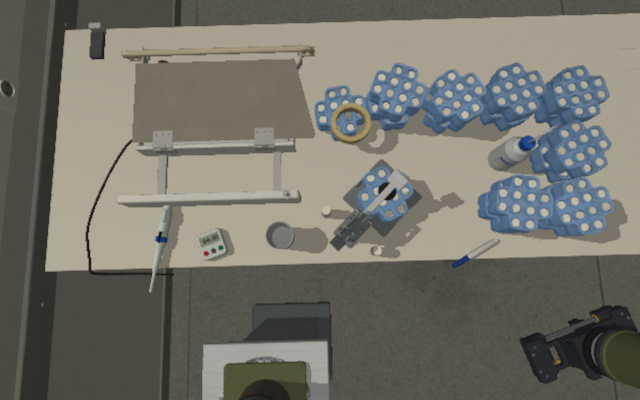

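```bash
python3 - <<'E'
import cv2,numpy as np
a=cv2.imread('pics/top0.png')[155:275,315:435]; b=cv2.imread('pics/scene0.png')[120:240,290:410]
r=lambda i:cv2.resize(i,None,fx=5,fy=5,interpolation=cv2.INTER_CUBIC)
cv2.imwrite('pics/crop0.png',np.hstack([r(a)[:,:],r(b)])[:, :][:,:1200])
cv2.imwrite('pics/cropA.png',r(a)); cv2.imwrite('pics/cropB.png',r(b))
E
```

```text
(no output)
```

View pics/cropA.png

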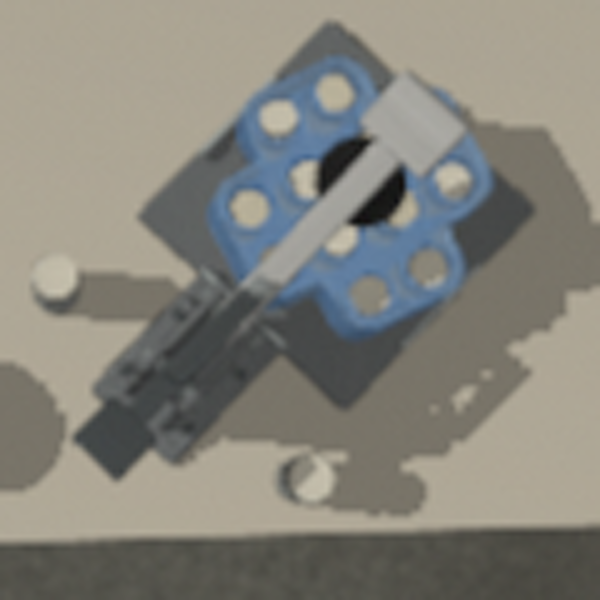

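View pics/cropB.png

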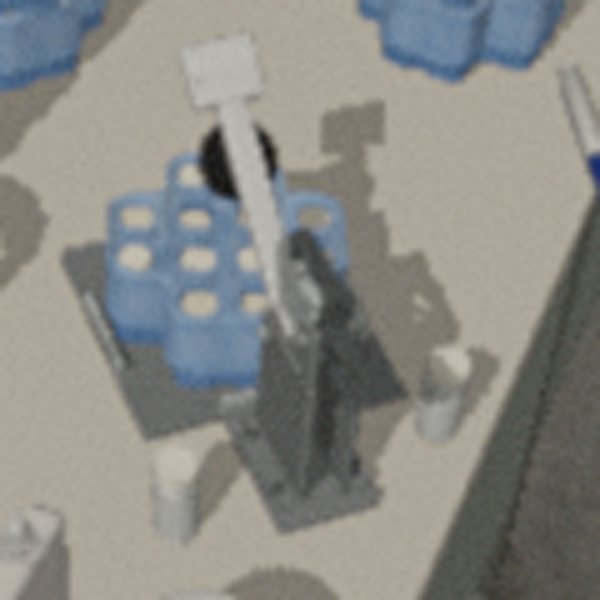

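```bash
cat > h.py <<'E'
import numpy as np
C={}
def setc(n,f,E): C[n]=(f[0],f[1],f[2],np.array(E))
setc('scene',(375.762,317.578,202.565),[[-9.10039472e-01,-4.14520479e-01,9.65628674e-04,3.85377767e-01],[-3.19761762e-01,7.00519717e-01,-6.37984751e-01,3.29697816e-01],[2.63781302e-01,-5.80900077e-01,-7.70048392e-01,7.86679883e-01]])
setc('top',(386.584,321.905,202.930),[[-2.78133508e-02,-9.99604201e-01,-4.22601685e-03,-1.43140085e-01],[-9.87170844e-01,2.81318654e-02,-1.57169729e-01,5.04061041e-01],[1.57226407e-01,-1.99616181e-04,-9.87562564e-01,9.61386814e-01]])
def proj(n,p):
    f,cx,cy,E=C[n]; q=E[:,:3]@np.array(p)+E[:,3]; return np.array([cx+f*q[0]/q[2],cy+f*q[1]/q[2]])
def ray(n,u,v,z):
    f,cx,cy,E=C[n]; d=E[:,:3].T@np.array([(u-cx)/f,(v-cy)/f,1]); o=-E[:,:3].T@E[:,3]; return o+d*(z-o[2])/d[2]
E
python3 - <<'E'
from h import *
from scipy.optimize import least_squares
A=lambda x,y:(315+x/5-.4,155+y/5-.4); B=lambda x,y:(290+x/5-.4,120+y/5-.4)
def pt(c,x,y,z): 
    return [c[0]+np.cos(c[2])*x-np.sin(c[2])*y,c[1]+np.sin(c[2])*x+np.cos(c[2])*y,z]
def end(c,a=.137,y=0): return pt(c,a*np.cos(c[3])-.006*np.sin(c[3]),y,.089+a*np.sin(c[3])+.006*np.cos(c[3]))
pw=lambda c,dx=0,dy=0: pt(c,-.086+dx,dy,.139)
obs=[('top',A(117,440),pw),('top',A(75,437),lambda c:pw(c,-.014,.015)),('top',A(118,480),lambda c:pw(c,-.014,-.015)),
('top',A(409,72),lambda c:end(c,.154,.02)),('top',A(468,128),lambda c:end(c,.154,-.02)),('top',A(362,125),lambda c:end(c,.120,.02)),
('scene',B(182,47),lambda c:end(c,.154,.02)),('scene',B(250,36),lambda c:end(c,.154,-.02)),('scene',B(194,104),lambda c:end(c,.120,.02)),('scene',B(262,92),lambda c:end(c,.120,-.02))]
f=lambda c:np.concatenate([proj(n,g(c))-u for n,u,g in obs])
r=least_squares(f,[.45,-.25,-.8,.65]); c=r.x
print(c.round(4),r.fun.reshape(-1,2).round(1).tolist())
print('pawl',pw(c),'end',end(c),'end level',pt(c,.137,0,.095),'hinge',pt(c,0,0,.089))
print('vials',ray('top',*A(56,280),.056),ray('top',*A(312,478),.056))
E
```

```text
[ 0.4516 -0.2529 -0.7994  0.6297] [[-0.2, -0.3], [-0.7, 0.1], [0.1, 0.7], [-0.3, -0.6], [1.2, 0.4], [-0.6, -0.6], [-0.8, -0.2], [-0.2, -1.3], [0.3, 0.9], [1.0, -0.1]]
pawl [np.float64(0.39161549494492515), np.float64(-0.19119928893461505), 0.139] end [np.float64(0.5262990214656877), np.float64(-0.32969720345256287), np.float64(0.174532960256424)] end level [np.float64(0.5470834254427815), np.float64(-0.3510702449795255), 0.095] hinge [np.float64(0.45157173719970384), np.float64(-0.2528535589788406), 0.089]
vials [ 0.47722872 -0.16660152  0.056     ] [ 0.37387093 -0.29140926  0.056     ]
```

```bash
cat >> h.py <<'E'
from scipy.spatial.transform import Rotation as Ro
c=np.array([.4516,-.2529,-.7994])
def cw(x,y,z): return np.array([c[0]+np.cos(c[2])*x-np.sin(c[2])*y,c[1]+np.sin(c[2])*x+np.cos(c[2])*y,z])
def go(x,y,ztip,dyaw=0):
    from rig import bot
    s=bot.sense(); R=Ro.from_euler('xyz',s['orientation']).as_matrix(); p=np.array(s['eef_pos'])
    tip=p+R[:,0]*.025
    print('t',s['time'],'tip',tip.round(4),'ax',R[:,0].round(3),'F',s['wrist_force'].round(1),'grip',round(s['grip_width'],3),'q',np.round(s['joints'],2))
    q=Ro.from_euler('z',-c[2]).apply(tip-[c[0],c[1],0]); print('tip in clamp',q.round(4))
    print('slide (before roll)',(R.T@(cw(x,y,ztip)-tip)).round(4))
    Y=cw(0,1,0)-cw(0,0,0)
    a=np.degrees(np.arctan2(Y@R[:,2],Y@R[:,1])); print('roll',round((a+90)%180-90,1))
E
python3 -c "
from h import *
go(-.090,0,.2)"
```

```text
t 0.1 tip [ 0.1957 -0.593   0.238 ] ax [-0.001  0.002 -1.   ] F [-0.5  0.1 -0.4] grip 1.0 q [ 1.29  0.69 -0.19  1.57  0.16  0.9  -0.22]
tip in clamp [ 0.0654 -0.4206  0.238 ]
slide (before roll) [ 0.0385 -0.3236 -0.3103]
roll 64.1
```

```bash
python3 -m creep '{"claw":[0,0,0,0,0,0,0],"slide":[[0,0,0],[0,0,0],[0,0,0],[0,0,0],[0,0,0],[0,0,0],[0,0,0]],"roll":[10.6,10.6,10.6,10.6,10.6,10.6,3]}' 20; python3 -c "
from h import *
go(-.090,0,.2)"
```

```text
time: 0.98
eef_pos: [0.1949, -0.5904, 0.2594]
orientation: [-0.421, 1.561, 1.856]
wrist_force: [-0.3, 0.5, 0.1]
grip_width: 0.231
t 0.975 tip [ 0.1949 -0.5901  0.2344] ax [-0.003  0.009 -1.   ] F [-0.3  0.5  0.1] grip 0.231 q [ 1.1   0.7   0.15  1.58 -0.13  0.88 -1.14]
tip in clamp [ 0.0628 -0.4192  0.2344]
slide (before roll) [ 0.0376 -0.4081  0.1796]
roll -3.7
```

```bash
python3 -m creep '{"claw":[0,0,0,0,0,0,0,0],"slide":[[0,-0.05,0.022],[0,-0.05,0.022],[0,-0.05,0.022],[0,-0.05,0.022],[0,-0.05,0.022],[0,-0.05,0.022],[0,-0.05,0.022],[0,0,0]],"roll":[-2,-2,0,0,0,0,0,0]}'; python3 -c "
from h import *
go(-.090,0,.2)"
```

```text
time: 1.98
eef_pos: [0.3461, -0.2261, 0.2593]
orientation: [-0.378, 1.559, 1.973]
wrist_force: [-0.3, -0.7, 0.4]
grip_width: 0.007
t 1.975 tip [ 0.346  -0.2258  0.2343] ax [-0.005  0.011 -1.   ] F [-0.3 -0.7  0.4] grip 0.007 q [ 0.36  0.44  0.17  2.18 -0.16  0.54 -1.72]
tip in clamp [-0.093  -0.0569  0.2343]
slide (before roll) [ 0.0345 -0.0567 -0.0039]
roll 0.5
```

```bash
python3 -m creep '{"claw":[0,0,0,0],"slide":[[0.01,-0.03,-0.002],[0.02,-0.03,-0.002],[0.02,0,0],[0,0,0]],"roll":[0,0,0,0]}'; python3 - <<'E'
from h import *
go(-.090,0,.15)
from rig import bot
import cv2
r=[]
for n,w in(('top',(315,155)),('scene',(290,120))):
    f=bot.grab_frame(n); i=f["image"][w[1]:w[1]+120,w[0]:w[0]+100,::-1]; r.append(cv2.resize(i,None,fx=4,fy=4,interpolation=cv2.INTER_CUBIC))
    print(proj(n,cw(-.09,0,.139))-w)
cv2.imwrite('pics/c1.png',np.hstack(r))
E
```

```text
time: 2.48
eef_pos: [0.3924, -0.1892, 0.2084]
orientation: [-0.374, 1.563, 1.972]
wrist_force: [0.3, -1.0, 0.8]
grip_width: 0.004
t 2.475 tip [ 0.3923 -0.189   0.1834] ax [-0.003  0.008 -1.   ] F [ 0.3 -1.   0.8] grip 0.004 q [ 0.26  0.56  0.14  2.18 -0.2   0.42 -1.81]
tip in clamp [-0.0872  0.002   0.1834]
slide (before roll) [0.0335 0.0021 0.0026]
roll 0.2
[21.64628192 88.5608331 ]
[73.81758445 76.12363308]
```

View pics/c1.png

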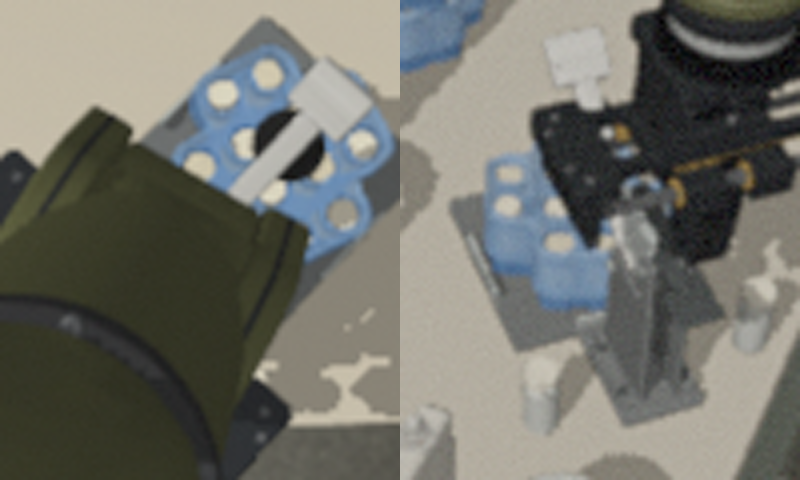

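```bash
python3 - <<'E'
from h import *
import cv2
r=[]
for n,w in(('top',(315,155)),('scene',(290,120))):
    i=cv2.resize(cv2.imread(f'pics/{n}0.png')[w[1]:w[1]+120,w[0]:w[0]+100],None,fx=4,fy=4,interpolation=cv2.INTER_CUBIC)
    P=lambda x,y,z:tuple(int(v) for v in (proj(n,cw(x,y,z))-w+.5)*4)
    q=[P(-.086+a,b,.139) for a,b in((-.014,-.015),(-.014,.015),(.014,.015),(.014,-.015))]
    cv2.polylines(i,[np.array(q)],True,(0,0,255),1)
    cv2.line(i,P(0,-.02,.089),P(0,.02,.089),(0,255,0),1)
    for y in(-.016,.016): cv2.line(i,P(0,y,.142),P(-.07,y,.142),(0,255,255),1)
    cv2.line(i,P(0,0,0),P(.16,0,0),(255,0,255),1)
    r.append(i)
cv2.imwrite('pics/ov.png',np.hstack(r))
E
```

```text
(no output)
```

View pics/ov.png

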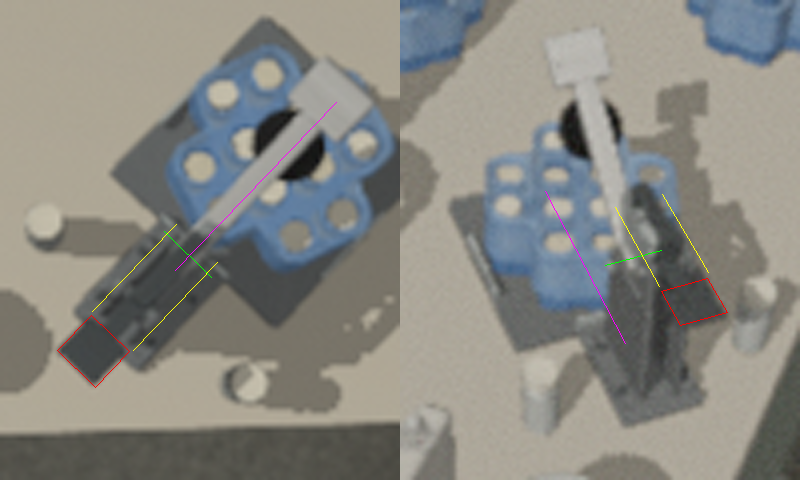

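```bash
python3 -m creep '{"claw":[0,0,0,0,0,0],"slide":[[0.01,0.002,0.003],[0.015,0,0],[0.012,0,0],[0.006,0,0],[0.004,0,0],[0,0,0]],"roll":[0,0,0,0,0,0]}'; python3 -c "
from h import *
go(-.090,0,.123)"
```

```text
time: 3.32
eef_pos: [0.3888, -0.1906, 0.1622]
orientation: [-1.269, 1.565, 1.073]
wrist_force: [0.0, -0.1, -0.3]
grip_width: 0.003
t 3.325 tip [ 0.3889 -0.1905  0.1372] ax [ 0.003  0.005 -1.   ] F [ 0.  -0.1 -0.3] grip 0.003 q [ 0.3   0.65  0.09  2.23 -0.23  0.27 -1.78]
tip in clamp [-0.0885 -0.0015  0.1372]
slide (before roll) [ 0.0143 -0.0014  0.0015]
roll -0.0
```

```bash
python3 -m creep '{"claw":[0,0,0],"slide":[[0.005,-0.001,0.001],[0.004,0,0],[0,0,0]],"roll":[0,0,0]}'; python3 -m creep '{"claw":[0,0],"slide":[[0.004,0,0],[0.003,0,0]],"roll":[0,0]}';python3 -c "
from h import *
go(-.090,0,.123)"
```

```text
time: 3.7
eef_pos: [0.3888, -0.1899, 0.1534]
orientation: [-1.596, 1.566, 0.745]
wrist_force: [-0.6, 0.5, 1.7]
grip_width: 0.002
time: 3.95
eef_pos: [0.3892, -0.1903, 0.1491]
orientation: [-2.034, 1.563, 0.306]
wrist_force: [-6.4, 3.1, 56.4]
grip_width: 0.004
t 3.95 tip [ 0.3894 -0.1903  0.1241] ax [ 0.007  0.002 -1.   ] F [-6.4  3.1 56.4] grip 0.004 q [ 0.31  0.68  0.07  2.24 -0.24  0.22 -1.78]
tip in clamp [-0.0882 -0.0009  0.1241]
slide (before roll) [ 0.0011 -0.0009  0.0018]
roll -0.1
```

```bash
python3 -m creep '{"claw":[0,0,0,0,0,0],"slide":[[-0.01,0,0],[-0.03,0,0],[-0.03,0,0],[-0.03,0,0],[-0.01,0,0],[0,0,0]],"roll":[0,0,0,0,0,0]}';python3 -c "
from h import *
go(.105,0,.215)"
```

```text
time: 4.7
eef_pos: [0.3894, -0.1893, 0.2615]
orientation: [-1.935, 1.561, 0.408]
wrist_force: [0.2, 0.2, -1.1]
grip_width: 0.004
t 4.7 tip [ 0.3897 -0.1892  0.2365] ax [ 0.009  0.004 -1.   ] F [ 0.2  0.2 -1.1] grip 0.004 q [ 0.22  0.46  0.19  2.14 -0.18  0.56 -1.83]
tip in clamp [-0.0889  0.      0.2365]
slide (before roll) [ 0.0221  0.0004 -0.1938]
roll 0.0
```

```bash
python3 -m creep '{"claw":[0,0,0,0,0,0],"slide":[[0,0,-0.045],[0,0,-0.05],[0,0,-0.05],[0,0,-0.04],[0,0,-0.01],[0,0,0]],"roll":[0,0,0,0,0,0]}';python3 - <<'E'
from h import *
go(.105,0,.19)
from rig import bot
import cv2
r=[]
for n,w in(('top',(315,155)),('scene',(290,120))):
    f=bot.grab_frame(n); i=f["image"][w[1]:w[1]+120,w[0]:w[0]+100,::-1]; r.append(cv2.resize(i,None,fx=4,fy=4,interpolation=cv2.INTER_CUBIC))
cv2.imwrite('pics/c2.png',np.hstack(r))
E
```

```text
time: 5.45
eef_pos: [0.5254, -0.328, 0.2502]
orientation: [-0.361, 1.555, 1.985]
wrist_force: [-0.0, 0.5, 1.2]
grip_width: 0.005
t 5.45 tip [ 0.5252 -0.3277  0.2252] ax [-0.007  0.015 -1.   ] F [-0.   0.5  1.2] grip 0.005 q [ 0.39  0.71  0.19  1.6  -0.17  0.87 -1.72]
tip in clamp [0.1049 0.0006 0.2252]
slide (before roll) [ 0.0352  0.0008 -0.0006]
roll 0.3
```

View pics/c2.png

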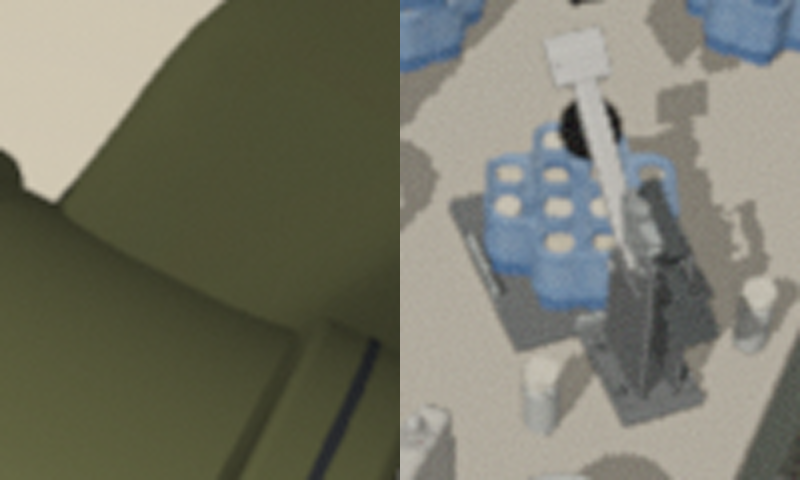

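```bash
python3 -m creep '{"claw":[0,0,0,0],"slide":[[0.015,0,0],[0.015,0,0],[0.005,0,0],[0,0,0]],"roll":[0,0,0,0]}';python3 -m creep '{"claw":[0,0,0],"slide":[[0.005,0,0],[0.006,0,-0.002],[0.006,0,-0.003]],"roll":[0,0,0]}'; python3 -c "
from h import *
go(.1174,0,.160)"
```

```text
time: 6.05
eef_pos: [0.5228, -0.3238, 0.2132]
orientation: [-0.306, 1.551, 2.042]
wrist_force: [0.2, -0.1, 0.4]
grip_width: 0.002
time: 6.42
eef_pos: [0.5277, -0.3285, 0.1975]
orientation: [-0.477, 1.555, 1.872]
wrist_force: [-0.9, -0.5, 5.2]
grip_width: 0.005
t 6.425 tip [ 0.5276 -0.3281  0.1725] ax [-0.005  0.015 -1.   ] F [-0.9 -0.5  5.2] grip 0.005 q [ 0.4   0.77  0.17  1.64 -0.19  0.75 -1.71]
tip in clamp [0.1069 0.002  0.1725]
slide (before roll) [ 0.0124  0.0022 -0.0106]
roll 0.4
```

```bash
python3 -m creep '{"claw":[0,0,0],"slide":[[0.005,0.002,-0.005],[0.006,0,-0.004],[0.006,0,-0.004]],"roll":[0,0,0]}'; python3 -c "
from h import *
go(.1291,0,.135)"
```

```text
time: 6.8
eef_pos: [0.5355, -0.3375, 0.1791]
orientation: [-0.454, 1.551, 1.895]
wrist_force: [-1.1, 3.0, 3.2]
grip_width: 0.005
t 6.8 tip [ 0.5353 -0.337   0.1541] ax [-0.006  0.018 -1.   ] F [-1.1  3.   3.2] grip 0.005 q [ 0.41  0.81  0.16  1.61 -0.19  0.75 -1.7 ]
tip in clamp [0.1187 0.0014 0.1541]
slide (before roll) [ 0.0189  0.0016 -0.0107]
roll 0.4
```

```bash
python3 -m creep '{"claw":[0,0,0,0,0],"slide":[[0.007,0.002,-0.004],[0.007,0,-0.003],[0.007,0,-0.003],[0.007,0,-0.002],[0.006,0,-0.001]],"roll":[0,0,0,0,0]}'; python3 -c "
from h import *
go(.136,0,.095)"
```

```text
time: 7.42
eef_pos: [0.5438, -0.3474, 0.1419]
orientation: [-0.464, 1.55, 1.886]
wrist_force: [-0.3, 3.4, 3.5]
grip_width: 0.005
t 7.425 tip [ 0.5437 -0.3469  0.1169] ax [-0.006  0.02  -1.   ] F [-0.3  3.4  3.5] grip 0.005 q [ 0.43  0.88  0.15  1.59 -0.2   0.7  -1.69]
tip in clamp [0.1316 0.0005 0.1169]
slide (before roll) [ 0.0218  0.0007 -0.0048]
roll 0.5
```

```bash
python3 -m creep '{"claw":[0,0,0],"slide":[[0.007,0,-0.002],[0.006,0,-0.001],[0.004,0,-0.001]],"roll":[0,0,0]}'; python3 -m creep '{"claw":[0,0],"slide":[[0.003,0,0],[0.002,0,0]],"roll":[0,0]}';  python3 -c "
from h import *
go(.136,0,.095)"
```

```text
time: 7.8
eef_pos: [0.5459, -0.3498, 0.1233]
orientation: [-0.403, 1.549, 1.947]
wrist_force: [-2.0, 2.4, 3.7]
grip_width: 0.002
time: 8.05
eef_pos: [0.5461, -0.3499, 0.118]
orientation: [-0.414, 1.549, 1.936]
wrist_force: [-1.9, 3.1, 7.9]
grip_width: 0.003
t 8.05 tip [ 0.5459 -0.3494  0.093 ] ax [-0.008  0.02  -1.   ] F [-1.9  3.1  7.9] grip 0.003 q [ 0.43  0.91  0.14  1.59 -0.2   0.67 -1.68]
tip in clamp [0.1349 0.0003 0.093 ]
slide (before roll) [-0.002   0.0003 -0.001 ]
roll 0.5
```

```bash
python3 -m creep '{"claw":[0],"slide":[[0.002,0,0]],"roll":[0]}'; python3 -m creep '{"claw":[0],"slide":[[0.001,0,0]],"roll":[0]}'
```

```text
time: 8.18
eef_pos: [0.5461, -0.35, 0.1178]
orientation: [-0.434, 1.549, 1.916]
wrist_force: [-5.5, 6.2, 24.8]
grip_width: 0.005
time: 8.3
eef_pos: [0.5461, -0.35, 0.118]
orientation: [-0.45, 1.55, 1.899]
wrist_force: [-2.1, 3.9, 6.8]
grip_width: 0.005
```

Firm stop at z ≈ 0.093: the pad is seated on the block. Retreating and checking.

```bash
python3 -m creep '{"claw":[0,0,0,0,0,0,0,0,0,0],"slide":[[-0.005,0,0],[-0.03,0,0],[-0.05,0,0],[-0.05,0,0],[-0.03,0.05,0],[0,0.05,0],[0,0.05,0],[0,0.05,0],[0,0.05,0],[0,0,0]],"roll":[0,0,0,0,0,0,0,0,0,0]}';python3 - <<'E'
from h import *
go(.105,0,.19)
from rig import bot
import cv2
r=[]
for n,w in(('top',(315,155)),('scene',(290,120))):
    f=bot.grab_frame(n)["image"][...,::-1]; cv2.imwrite(f'pics/{n}9.png',f); i=f[w[1]:w[1]+120,w[0]:w[0]+100]; i=cv2.resize(i,None,fx=4,fy=4,interpolation=cv2.INTER_CUBIC)
    P=lambda x,y,z:tuple(int(v) for v in (proj(n,cw(x,y,z))-w+.5)*4)
    cv2.polylines(i,[np.array([P(.137+a,b,.095) for a,b in((-.017,-.02),(-.017,.02),(.017,.02),(.017,-.02))])],True,(0,0,255),1)
    r.append(i)
cv2.imwrite('pics/c9.png',np.hstack(r))
E
```

```text
time: 9.55
eef_pos: [0.3644, -0.5437, 0.288]
orientation: [1.915, 1.569, -2.021]
wrist_force: [0.4, 0.9, 0.5]
grip_width: 0.004
t 9.55 tip [ 0.3644 -0.5437  0.263 ] ax [-0.001 -0.002 -1.   ] F [0.4 0.9 0.5] grip 0.004 q [ 0.82  0.71  0.18  1.45 -0.14  0.99 -1.34]
tip in clamp [ 0.1477 -0.2653  0.263 ]
slide (before roll) [ 0.0725 -0.2656  0.0416]
roll 0.3
```

View pics/c9.png

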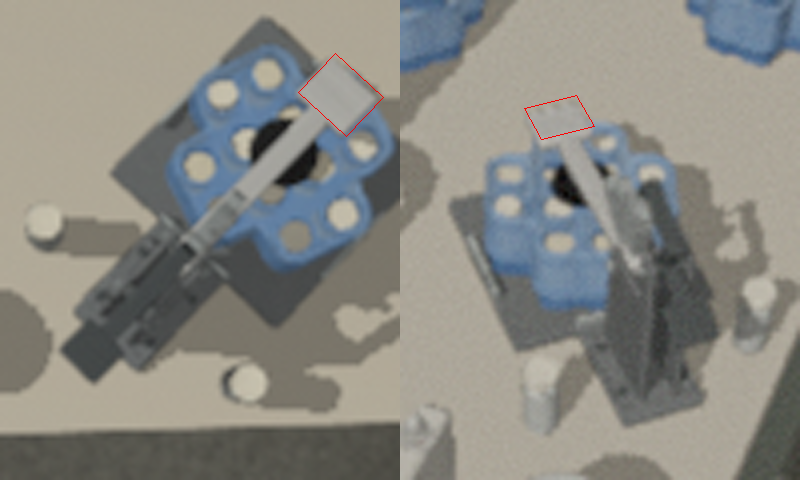

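```bash
python3 -c "
from rig import bot
print(bot.sense()['time'],bot.job_done())"
```

```text
the job is handed in; nothing more can be done
9.65 None
```

The job is done and handed in at 9.65 s, well inside the 42 s limit. I pressed the pawl's tail plate down with closed fingertips, then pushed the arm's end plate down its arc until the pad seated on the block.

- **Pawl:** it stopped firmly at a fingertip height of 0.124 m with 56 N on the wrist. The pictures afterwards show the plate still down and the nose raised. I judged the full press from the stop and the pictures; I did not measure the pawl angle.
- **Arm:** it went past the tooth at about 3 to 5 N and stopped firmly at a fingertip height of 0.093 m, where the force rose to about 25 N. That is 2 mm below the 0.095 m given, within the calibration error. In the last picture the end plate lies on the outline drawn for a level arm.
- **Surroundings:** the block and both vials look unmoved in the last crops. The beaker and timer were outside those crops, so I did not check them at the end, but no move went near them. The gripper was clear of everything at hand-in.

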